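# Set out the melting hearth for pouring an ingot

## Task

Set out the hearth for melting: put the pale melting block in the middle of the square revolving table, square with the table and with its long side running from front to back, and seat the graphite crucible in the block's round well. To throw the flame back, stand the long cream firebrick crosswise close behind the block, centred on it, and the short red firebrick lengthwise close along the block's left side (each on its edge as it stands now, with less than a centimetre of gap). The right side stays open for pouring: set the steel ingot mould upright on the bench to the right of the table, abreast of the block and parallel to it, about 5 cm from the table's edge, and leave the flux jar and the tea mug where they are; left, right and behind are as the robot sees them, taken along the table's edges.

Things in the scene. Friction and masses are not known exactly. Their poses are not given: they have to be found in the camera images.
- hearth_table: the revolving hearth table, a square grey-brown perforated fire tile in a steel frame on a round green foot; locked, it does not move. 190 x 190 mm, its tile top 42 mm above the bench. Origin on the bench under its centre; at yaw 0 its edges are along the world axes; x points to its back edge (away from the robot, within 0.35 rad), y to its left edge, z up
- block_mid (a point): centre, half-way up, of the pale (off-white) melting block, 100 x 60 x 28 mm (x, y, z), loose. x is along its long side, z up. The 100 x 60 mm body is 18 mm high; above it a step 94 x 54 mm. In the middle of its top is a round well of 45 mm diameter, 9 mm deep (its floor 19 mm above the block's underside, 5 mm above this point), its edge bevelled 2 mm. The block looks the same turned by half a turn, and may lie either way
- crucible_mid (a point): centre, half-way up, of the dark graphite crucible, loose: an upright open round cup 46 mm high, body 40 mm in diameter, a collar of 43 mm diameter in the upper 8 mm, a 35 mm foot; wall 4 mm. z up
- long_brick_mid (a point): centre, half-way up, of the long cream firebrick, standing on edge, loose: 120 mm long (x), 25 mm thick (y), 72 mm high (z). Where it stands close to the 28 mm high block, fingers must stay above the block: hold it near its top
- short_brick_mid (a point): centre, half-way up, of the short red-brown firebrick, standing on edge, loose: 90 mm long (x), 25 mm thick (y), 64 mm high (z); hold it near its top likewise
- mould_mid (a point): centre, half-way up, of the dark steel ingot mould, loose, about 0.45 kg: a block 90 x 40 x 30 mm (x, y, z) with two open channels along x in its top and a small lug at each end (104 mm over the lugs). z up. Either end may point forward
- flux_jar: a bystander: small glass flux jar with brushes standing in it, 42 mm wide, 133 mm high, behind the table. Origin under its centre
- tea_mug: a bystander: glass mug of tea with a handle, 75 mm wide, 92 mm high, behind the table on the right. Origin under its middle
There are look-alikes about, which are no part of the job. What is shaped like the part that bears block_mid but blue or green is not meant.

How it is judged:
At the end, for the whole second after the job is handed in: All at rest, square with the table: block central (15 mm); crucible seated in its well; long brick behind, centred (20 mm), its centre 58-75 mm from the block's; short brick at left, 38-56 mm; mould upright on the bench, 130-190 mm right of the table's centre, abreast (25 mm) (x of block_mid in the frame of hearth_table between -0.015 and 0.015 m and y of block_mid in the frame of hearth_table between -0.015 and 0.015 m and z of block_mid in the frame of hearth_table between 0.052 and 0.06 m and angle between the x axis of each of block_mid, short_brick_mid and the x axis of hearth_table, either way round below 0.15 rad and angle between each of block_mid, crucible_mid, long_brick_mid, short_brick_mid, mould_mid's own z axis and vertical below 0.1 rad and horizontal distance between crucible_mid and block_mid below 0.005 m and z of crucible_mid in the frame of block_mid between 0.024 and 0.032 m and x of long_brick_mid in the frame of hearth_table between 0.045 and 0.092 m and y of long_brick_mid in the frame of hearth_table between -0.02 and 0.02 m and z of long_brick_mid in the frame of hearth_table between 0.074 and 0.082 m and angle between the x axis of long_brick_mid and the y axis of hearth_table, either way round below 0.15 rad and z of long_brick_mid in the frame of block_mid between 0.012 and 0.032 m and x of short_brick_mid in the frame of hearth_table between -0.027 and 0.022 m and y of short_brick_mid in the frame of hearth_table between 0.027 and 0.074 m and z of short_brick_mid in the frame of hearth_table between 0.07 and 0.078 m and horizontal distance between long_brick_mid and block_mid between 0.058 and 0.075 m and horizontal distance between short_brick_mid and block_mid between 0.038 and 0.056 m and x of mould_mid in the frame of hearth_table between -0.025 and 0.025 m and y of mould_mid in the frame of hearth_table between -0.19 and -0.13 m and z of mould_mid in the frame of hearth_table between 0.012 and 0.018 m and angle between the x axis of mould_mid and the x axis of hearth_table, either way round below 0.2 rad and linear speed of each of melting_block, crucible, long_brick, short_brick, ingot_mould below 0.01 m/s); the robot touches nothing.
It fails at once if the flux jar is shifted by over 25 mm or tipped over (distance of flux_jar from where it was at the start of the episode above 0.025 m or angle between flux_jar's own z axis and vertical above 0.5 rad).
It fails at once if the tea mug is shifted by over 25 mm or tipped over (distance of tea_mug from where it was at the start of the episode above 0.025 m or angle between tea_mug's own z axis and vertical above 0.5 rad).
It also fails if it takes over 134 s, if anything falls off the work surface, if the arm or the gripper's body presses on something with over 40 N, if the wrist force passes 120 N, or if a joint passes its speed limit or range.

## Robot

A 6-joint arm with a two-finger parallel gripper is mounted at the origin on a cart in front of the work surface, level with it; the furniture and walls round the work are solid. World frame = base frame: x ahead of the robot, y to its left, z up, the work surface at z = 0. Lengths are in m, angles in rad, forces in N, time in s.
With the tool pointing down it reaches from about 0.325 to 0.85 m from the base axis. Payload 15.5 kg.
Tool frame: the origin (TCP) lies on the centre line of the jaws, within the pads' length; the fingertips stand 14 mm ahead of it and the grasp point (between the pads) lies 5 mm behind it; z points along the fingers, y is the line along which they close (so a half turn about z gives the same grasp; the last joint's range is limited). The gripper opens to 91 mm and grips with 3 to 60 N. Pads are 32 mm wide; open, the fingers measure 118 mm over their backs; the gripper's body (76 mm by 178 mm) begins 60 mm behind the grasp point.
Start: joints at [1.216, 0.494, 1.345, -0, 1.302, -0.096], TCP at [0.161, 0.604, 0.228] pointing down, gripper open.
Joint ranges: [-2.91, 2.91], [-0.82, 2.16], [0.22, 2.67], [-1.22, 4.37], [0.12, 2.79], [-3.08, 3.08]. Speed limits (rad/s): [1.89, 1.89, 2.57, 3.01, 3.01, 3.01].

## Interface

Orientations are given as a unit quaternion [w, x, y, z].
In Python, from rig import robot, kinematics, optics, job gives the robot as it stands. Calls block until the motion is done:
- robot.move_pose(position, orientation): joint-space move of the TCP to a pose.
- robot.move_linear(position, rotation=None, v=0.15, force_limit=None): straight line of the TCP; rotation=None keeps the orientation; v is the mean speed in m/s. With force_limit (N) it stops when the force on the tool has changed by that much, and returns True; else False.
- robot.movej(angles): joint-space move.
- robot.command_gripper(opening, grip_force=None): opening from 0.0 (shut) to 1.0 (fully open); grip_force is the grip in N (None keeps the last); returns when the fingers have stopped.
- robot.dwell(seconds).
- kinematics.solve_ik(position, orientation): joint angles nearest the present ones, or None.
- optics.camera(name): name is "scene" or "top" or "wrist"; returns a dict with "color" (480x640x3 uint8, red, green, blue), "intrinsics" (3x3 intrinsics, pixels), "position" and "orientation" of the camera in the world; the wrist camera has in their place "T_tool_cam" (4x4, takes a point from camera to tool coordinates, whose origin is the TCP and whose axes are the flange's). Camera axes: x right, y up, looking along -z (the intrinsics and any distortion apply to the point x, -y, -z); pixel columns grow to the right and rows downward; lengths in m; the calibration is good to about 2 mm. A picture is of the moment at which its call begins: read the wrist's pose just before it. There is no depth.
A pose or a line that the arm cannot do raises robot.MotionError and nothing moves.
- job.hand_in(): hands the job in; it is judged then, once.
Readings, each from a call of its own:
- robot.get_clock(): time.
- robot.get_joint_positions(): joint angles.
- robot.get_dq(): joint speeds.
- robot.get_effort(): joint torques, N m.
- robot.get_tcp_pos(): TCP position.
- robot.get_tcp_rot(): TCP orientation.
- robot.get_contact_force(): force on the tool from outside, world axes, zero at the start.
- robot.get_ft_torque(): the same for the moment, N m.
- robot.get_finger_gap(): opening from 0.0 (shut) to 1.0 (fully open).
- robot.get_grip_force(): force on a finger pad.
Only numpy, scipy, OpenCV 4.12 (cv2) and the standard library are available. Lean on these libraries where they do the work, as an engineer would, in place of code of your own. Each camera call takes 0.05 s, during which the arm holds its last target. There are 200 camera calls.

## Working session

There is one attempt and no reset: what is moved stays moved. The work goes in short steps, each a Python script; the robot and the scene stay as the last script left them, time stands still between calls to the robot, and variables do not carry over. Pictures are saved under pics/ and viewed, at most 14 in all, crops included, and the job is handed in when it is done.

```bash
ls; mkdir -p pics; python3 - <<'E'
from rig import robot, optics
import cv2, numpy as np
for n in ("scene","top"):
    c=optics.camera(n); cv2.imwrite(f"pics/{n}0.png",c["color"][:,:,::-1]); print(n,c["intrinsics"],c["position"],c["orientation"],[k for k in c])
    if 'distortion' in c: print(c['distortion'])
c=optics.camera("wrist");print(c["T_tool_cam"],c["intrinsics"],robot.get_tcp_rot(),robot.get_clock())
E
```

```text
pics
scene [[446.03284452   0.         312.40415616]
 [  0.         446.03284452 238.17531767]
 [  0.           0.           1.        ]] [ 0.0578045  -0.56632213  0.85033646] [ 0.86648507  0.35879407 -0.12952827 -0.32201376] ['color', 'intrinsics', 'position', 'orientation']
top [[509.90778526   0.         317.76120397]
 [  0.         509.90778526 238.77779136]
 [  0.           0.           1.        ]] [0.4851128  0.03962843 1.4084198 ] [ 0.71360627  0.02474201 -0.02225648 -0.69975608] ['color', 'intrinsics', 'position', 'orientation']
[[-4.16491128e-05  9.72084694e-01  2.34630233e-01  6.60316511e-02]
 [ 9.99999209e-01  3.35429331e-04 -1.21219092e-03 -1.36061446e-06]
 [-1.25705410e-03  2.34629997e-01 -9.72083939e-01 -1.55079769e-01]
 [ 0.00000000e+00  0.00000000e+00  0.00000000e+00  1.00000000e+00]] [[367.81645354   0.         319.76922834]
 [  0.         367.81645354 244.94729524]
 [  0.           0.           1.        ]] [-8.90025493e-05  1.29528976e-01  9.91575545e-01 -4.18045673e-04] 0.15
```

View pics/top0.png

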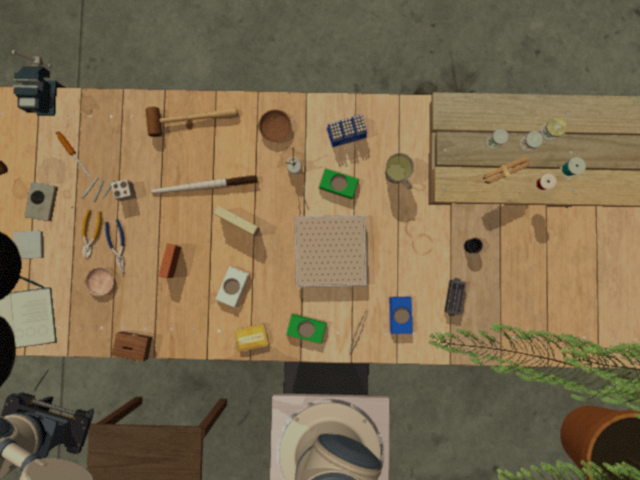

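View pics/scene0.png

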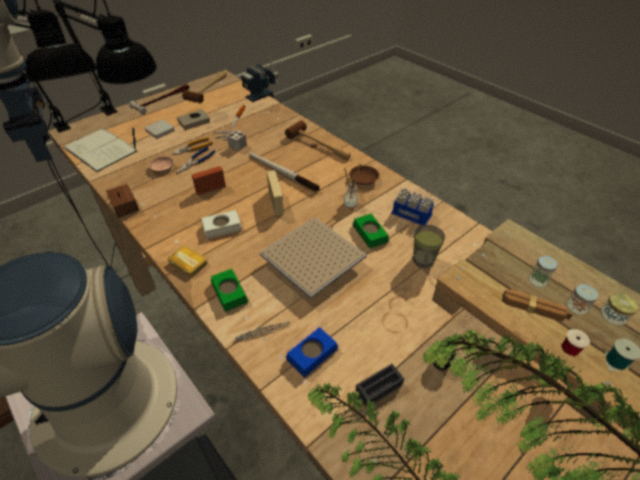

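Top view candidates for the block, by pixel: white (233,287), blue (401,315), green (339,183) and (307,328), and a grey one with a hole (40,200). The white one at (233,287) fits "pale". The other parts:
- Long brick: cream, (237,220)
- Short brick: red, (170,261)
- Crucible: black, (473,245)
- Mould: dark, (455,297)
- Table: (331,251)

I'll confirm these in an enlarged crop.

```bash
cat > h.py <<'E'
import numpy as np, cv2
from scipy.spatial.transform import Rotation as R
from rig import robot, optics, kinematics
def q2R(q): return R.from_quat([q[1],q[2],q[3],q[0]]).as_matrix()
def cam(name):
    if name=="wrist":
        p=np.array(robot.get_tcp_pos()); Rt=q2R(robot.get_tcp_rot())
    c=optics.camera(name)
    if name=="wrist":
        T=np.array(c["T_tool_cam"]); c["R"]=Rt@T[:3,:3]; c["p"]=p+Rt@T[:3,3]
    else: c["R"]=q2R(c["orientation"]); c["p"]=np.array(c["position"])
    return c
def rays(c,uv):
    uv=np.atleast_2d(uv).astype(float); K=c["intrinsics"]
    d=np.c_[(uv[:,0]-K[0,2])/K[0,0],-(uv[:,1]-K[1,2])/K[1,1],-np.ones(len(uv))]
    return d@c["R"].T
def onplane(c,uv,z):
    d=rays(c,uv); return (c["p"]+d*((z-c["p"][2])/d[:,2])[:,None])[:,:2]
def proj(c,P):
    X=(np.atleast_2d(P)-c["p"])@c["R"]; K=c["intrinsics"]
    return np.c_[K[0,2]+K[0,0]*X[:,0]/-X[:,2],K[1,2]-K[1,1]*X[:,1]/-X[:,2]]
def tri(c1,u1,c2,u2):
    a=rays(c1,u1)[0];b=rays(c2,u2)[0]
    s=np.linalg.lstsq(np.c_[a,-b],c2["p"]-c1["p"],rcond=None)[0]
    A=c1["p"]+a*s[0];B=c2["p"]+b*s[1];return (A+B)/2,np.linalg.norm(A-B)
def rect(xy):
    """centre, yaw of long side, (long, short)"""
    (cx,cy),(w,h),a=cv2.minAreaRect((np.asarray(xy)*1000).astype(np.float32))
    a=np.radians(a)
    if h>w: w,h,a=h,w,a+np.pi/2
    return np.array([cx,cy])/1000,(a+np.pi/2)%np.pi-np.pi/2,(w,h)
def blob(mask,box=None,near=None):
    m=mask.astype(np.uint8)*255
    if box:
        k=np.zeros_like(m);k[box[1]:box[3],box[0]:box[2]]=1;m=m*k
    cs,_=cv2.findContours(m,cv2.RETR_EXTERNAL,cv2.CHAIN_APPROX_NONE)
    return max(cs,key=cv2.contourArea)[:,0,:] if cs else None
E
python3 - <<'E'
from h import *
t=cam("top");s=cam("scene")
im=t["color"][:,:,::-1]; cv2.imwrite("pics/crop1.png",cv2.resize(im[150:345,150:500],None,fx=2.28,fy=2.28,interpolation=cv2.INTER_CUBIC))
print("branch",tri(t,[433,338],s,[428,350]),tri(t,[445,475],s,[312,392]))
for n,uv in dict(block=(233,287),long=(237,220),short=(170,261),cru=(473,245),mould=(455,297),table=(331,251),jar=(295,167),mug=(399,168)).items(): print(n,onplane(t,uv,.04))
for n,uv in dict(block=(233,287),long=(237,220),short=(170,261),cru=(473,245),mould=(455,297),table=(331,280)).items(): u,v=uv; print(n,t["color"][v,u], cv2.cvtColor(t["color"][v:v+1,u:u+1].copy(),cv2.COLOR_RGB2HSV)[0,0])
E
```

```text
branch (array([ 0.39074446, -0.31456027,  0.19653762]), np.float64(0.19742062746209033)) (array([ 0.14996331, -0.29816797,  0.33990804]), np.float64(0.2036096499570639))
block [[0.44253645 0.26940762]]
long [[0.62267218 0.26414836]]
short [[0.50866522 0.4406878 ]]
cru [[ 0.56755382 -0.37174355]]
mould [[ 0.42769604 -0.32371122]]
table [[0.54397454 0.00915003]]
jar [[0.7702619  0.11098058]]
mug [[ 0.77290621 -0.17126835]]
block [117 100  78] [ 17  85 117]
long [178 168 125] [ 24  76 178]
short [135  72  42] [ 10 176 135]
cru [20 21 19] [45 24 21]
mould [80 75 71] [13 29 80]
table [138 118  93] [ 17  83 138]
```

View pics/crop1.png

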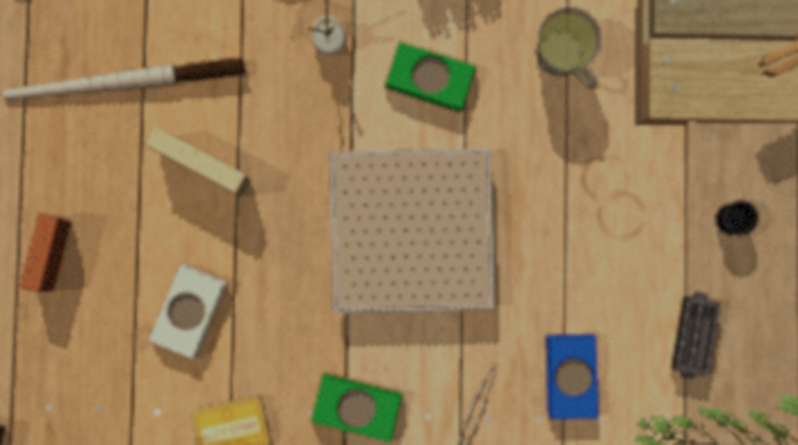

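The crop confirms it: white block at (188,311), cream brick (197,160), red brick (46,253), crucible (738,217), mould (696,336), and table centred at about (412,231). Next I measure them from the top view.

```bash
python3 - <<'E'
from h import *
t=cam("top");s=cam("scene")
print("branch",tri(t,[433,338],s,[312,392]),tri(t,[445,475],s,[428,350]))
hsv=cv2.cvtColor(t["color"],cv2.COLOR_RGB2HSV); H,S,V=[hsv[...,i].astype(int) for i in range(3)]
print("bench",hsv[300,270],"blk",hsv[280,228],hsv[297,240],"tbl",hsv[228,305],hsv[270,340])
def show(n,m,box,z):
    b=blob(m,box)
    r=rect(onplane(t,b,z)); print(n,r[0].round(4),round(r[1],3),np.round(r[2],1),b.min(0),b.max(0))
show("block",(S<70)&(V>110),(210,260,255,312),.023)
show("long",(S<95)&(V>140),(205,195,265,245),.072)
show("short",(H<13)&(S>150)&(V>95),(150,235,190,285),.064)
show("cru",V<45,(455,230,492,262),.046)
show("mould",V<85,(440,270,470,322),.03)
show("table",(S<100),(285,205,378,292),.042)
E
```

```text
branch (array([ 0.31403118, -0.26459822,  0.03308415]), np.float64(0.008531094292364165)) (array([ 0.20337822, -0.33069678,  0.48170763]), np.float64(0.3152269447784613))
bench [ 16 118 175] blk [19 80 80] [ 15 103  97] tbl [ 17  80 150] [ 17  78 161]
block [0.4442 0.2762] -0.379 [99.9 58.1] [216 266] [248 306]
long [0.6207 0.2643] 1.101 [117.6  23.1] [214 206] [256 233]
short [0.51   0.4425] -0.208 [87.3 23.1] [159 244] [174 277]
cru [ 0.5672 -0.3699] -1.551 [42.9 32.1] [465 239] [481 251]
mould [ 0.4266 -0.3264] -0.132 [98.6 46.1] [445 279] [464 315]
table [0.5539 0.0092] 0.019 [228.3 199.5] [294 205] [368 290]
```

```bash
cat >> h.py <<'E'
def ori(close,xy):
    """tool down, jaws closing along world angle `close`; half turn chosen so the last joint stays small"""
    q1=np.arctan2(xy[1],xy[0]); q6=(q1-close+np.pi/2)%np.pi-np.pi/2
    a=q1+np.pi/2-q6
    return np.array([0,np.cos(a/2),np.sin(a/2),0])
def over(xy,z,close): robot.move_pose([xy[0],xy[1],z],ori(close,xy))
def lin(xy,z,v=.2,fl=None): return robot.move_linear([xy[0],xy[1],z],None,v,fl)
E
python3 - <<'E'
from h import *
import pickle
L=[]
for n,xy,z,cl in (("blk",(.444,.276),.22,1.19),("tbl",(.544,.009),.32,1.57)):
    over(xy,z,cl); print(n,robot.get_clock(),robot.get_tcp_pos(),robot.get_joint_positions())
    c=cam("wrist"); pickle.dump(c,open(n+".pkl","wb")); L.append(c["color"])
cv2.imwrite("pics/w1.png",cv2.resize(np.hstack(L)[:,:,::-1],(800,300),interpolation=cv2.INTER_AREA))
E
```

```text
blk 1.9417 [0.44375414 0.27677381 0.22002856] [ 4.43321226e-01  3.59481825e-01  1.60573287e+00  2.36254722e-04
  1.17623280e+00 -7.47669217e-01]
tbl 3.15 [0.54375368 0.00995377 0.31958657] [-9.16771658e-02  2.99016384e-01  1.40706969e+00  2.74027373e-04
  1.43619164e+00 -1.66190790e+00]
```

View pics/w1.png

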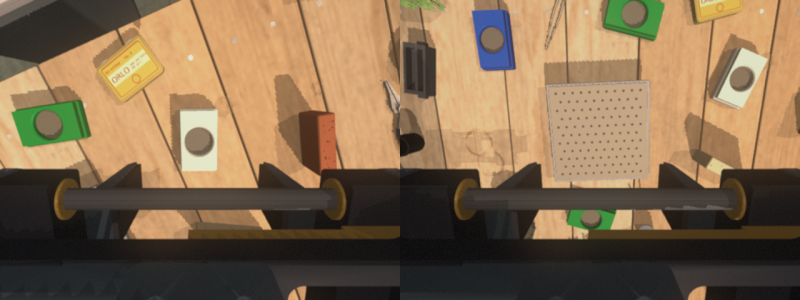

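The block is at about (198,140) in the left frame. The table is whole at (600,130) in the right frame, its edges clear of the shadows.

```bash
python3 - <<'E'
from h import *
import pickle
c=pickle.load(open("blk.pkl","rb")); hsv=cv2.cvtColor(c["color"],cv2.COLOR_RGB2HSV).astype(int)
for p in ((317,190),(317,265),(400,223)): print("b",hsv[p[1],p[0]])
m=(hsv[...,1]<60)&(hsv[...,2]>120); m=cv2.morphologyEx(m.astype(np.uint8),cv2.MORPH_OPEN,np.ones((3,3)))
b=blob(m,(260,150,380,270)); print(b.min(0),b.max(0))
for z in (.018,.028): print(z,rect(onplane(c,b,z)))
t=pickle.load(open("tbl.pkl","rb")); hsv=cv2.cvtColor(t["color"],cv2.COLOR_RGB2HSV).astype(int)
for p in ((320,208),(240,200),(237,200),(234,200),(200,200),(322,140),(322,132),(322,120),(398,200),(404,200),(420,200)): print("t",p,hsv[p[1],p[0]])
cv2.imwrite("pics/t.png",cv2.resize(t["color"][120:300,220:420,::-1],None,fx=3,fy=3,interpolation=cv2.INTER_CUBIC))
E
```

```text
b [ 34  33 233]
b [ 32  34 231]
b [ 15 125 222]
[288 175] [347 269]
0.018 (array([0.4415723 , 0.27575989]), np.float64(-0.37817060584596085), (93.83332824707031, 57.46309280395508))
0.028 (array([0.43991559, 0.2764715 ]), np.float64(-0.37817033952985124), (91.20578002929688, 55.8539924621582))
t (320, 208) [ 15  85 196]
t (240, 200) [ 13  54 183]
t (237, 200) [ 16 107 198]
t (234, 200) [ 16 109 209]
t (200, 200) [ 17 100 226]
t (322, 140) [ 16  83 196]
t (322, 132) [ 12  52 176]
t (322, 120) [ 16 105 160]
t (398, 200) [ 15  70 193]
t (404, 200) [ 14 118 216]
t (420, 200) [ 14 120 216]
```

View pics/t.png

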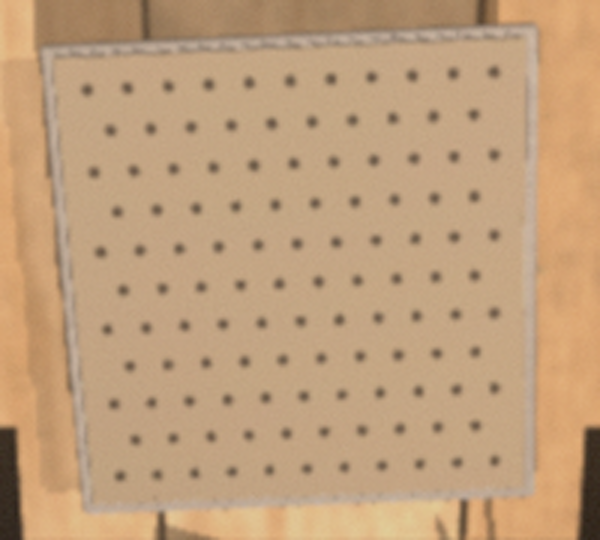

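Table corners in the crop: (43,46), (537,26), (534,494), (88,511). The block contour was clipped by my search box, so I'll redo it.

```bash
python3 - <<'E'
from h import *
import pickle
c=pickle.load(open("blk.pkl","rb")); hsv=cv2.cvtColor(c["color"],cv2.COLOR_RGB2HSV).astype(int)
m=(hsv[...,1]<70)&(hsv[...,2]>100); m=cv2.morphologyEx(m.astype(np.uint8),cv2.MORPH_OPEN,np.ones((3,3)))
b=blob(m,(250,130,380,300)); print(b.min(0),b.max(0))
for z in (.018,): print(z,rect(onplane(c,b,z)))
t=pickle.load(open("tbl.pkl","rb"))
k=np.array([(43,46),(537,26),(534,494),(88,511)])/3.+[220,120]
P=onplane(t,k,.042); print(P, np.linalg.norm(P-np.roll(P,1,0),axis=1),P.mean(0))
print(rect(P), [np.arctan2(*(P[i]-P[j])[::-1]) for i,j in ((0,1),(3,2),(0,3),(1,2))])
# cross-check: top camera, same corners
T=cam("top"); f=150; k=np.array([(331,151),(490,151),(493,308),(335,310)])/2.28+150
P=onplane(T,k,.042); print(P.mean(0),[np.linalg.norm(P[i]-P[i-1]) for i in range(4)])
E
```

```text
[287 174] [347 273]
0.018 (array([0.44303464, 0.27528955]), np.float64(-0.3683985357000781), (99.31838989257812, 58.385066986083984))
[[ 0.45477258 -0.08569973]
 [ 0.44768009  0.09984945]
 [ 0.63300682  0.10784336]
 [ 0.64024526 -0.07721406]] [0.1856667  0.18568468 0.18549905 0.18519893] [0.54392619 0.01119476]
(array([0.54388971, 0.01107181]), np.float64(-1.5317018876513466), (186.42901611328125, 185.66256713867188)) [np.float64(-1.5325906124748931), np.float64(-1.5317016698029036), np.float64(-3.0958729153736293), np.float64(-3.098485220345271)]
[0.54462789 0.00973847] [np.float64(0.18720429982333794), np.float64(0.18781946718842218), np.float64(0.18474109024404553), np.float64(0.18497508774893412)]
```

```bash
cat >> h.py <<'E'
TC=np.array([.5442,.0105]); TY=.042
def tab(x,y):
    c,s=np.cos(TY),np.sin(TY); return TC+np.array([c*x-s*y,s*x+c*y])
def pick(xy,z,close,hi,grip,open_=1.0):
    robot.command_gripper(open_); over(xy,hi,close); lin(xy,z,.2)
    robot.command_gripper(0.0,grip); print("picked gap mm",robot.get_finger_gap()*91,"F",robot.get_grip_force(),robot.get_clock())
    lin(xy,hi,.25)
def place(xy,z,close,hi,open_,up):
    over(xy,hi,close); lin(xy,z+.025,.25); hit=lin(xy,z-.003,.04,6.)
    print("hit",hit,robot.get_tcp_pos(),"expected z",z,"gap",robot.get_finger_gap()*91)
    robot.command_gripper(open_); lin(xy,up,.2); print("t",robot.get_clock())
E
python3 - <<'E'
from h import *
y=-.371; pick((.443,.2755),.018,y+np.pi/2,.15,25)
place(tab(0,0),.060,TY+np.pi/2,.16,.85,.2)
E
```

```text
picked gap mm 59.446550830215365 F 25.0011545419693 6.1167
hit True [0.5439218  0.01049525 0.05954002] expected z 0.06 gap 59.54072345109257
t 11.1583
```

```bash
python3 - <<'E'
from h import *
pick((.6207,.2643),.054,1.101+np.pi/2,.17,30)
place(tab(.068,0),.096,TY,.21,.5,.22)
pick((.51,.4425),.048,-.208+np.pi/2,.17,30)
place(tab(-.002,.0485),.090,TY+np.pi/2,.21,.5,.22)
over(tab(-.01,0),.3,TY+np.pi/2)
import pickle; c=cam("wrist"); pickle.dump(c,open("v.pkl","wb")); cv2.imwrite("pics/v.png",c["color"][:330,:,::-1])
E
```

```text
picked gap mm 24.61600631838876 F 29.99876171350479 14.375
hit True [0.61186665 0.01333998 0.0954696 ] expected z 0.096 gap 24.50356580691879
t 18.4
picked gap mm 24.806007355894735 F 29.999460875988007 22.6333
hit True [0.53990737 0.05881594 0.08917509] expected z 0.09 gap 24.580120235860385
t 27.1833
```

View pics/v.png

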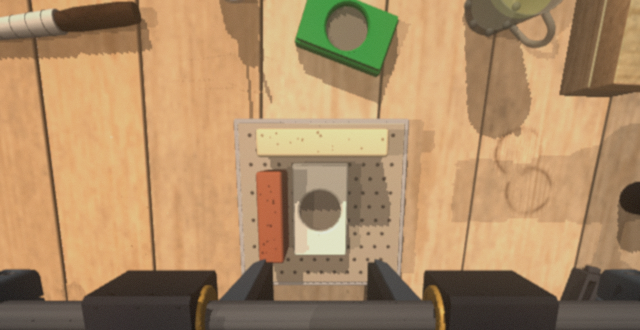

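The wrist view shows the block squarely placed (well at 320,210), the cream brick behind it at (322,142), and the red brick at its left at (271,215). All are in order. Next I'll locate the well and look at the crucible and mould.

```bash
python3 - <<'E'
from h import *
import pickle
c=pickle.load(open("v.pkl","rb"))
def tf(p): d=np.asarray(p)-TC; return np.c_[np.cos(TY)*d[:,0]+np.sin(TY)*d[:,1],-np.sin(TY)*d[:,0]+np.cos(TY)*d[:,1]]*1000
hsv=cv2.cvtColor(c["color"],cv2.COLOR_RGB2HSV).astype(int)
print(hsv[210,320],hsv[175,320],hsv[245,320],hsv[190,320])
g=cv2.medianBlur(cv2.cvtColor(c["color"],cv2.COLOR_RGB2GRAY),3)
print(cv2.HoughCircles(g,cv2.HOUGH_GRADIENT_ALT,1,30,param1=100,param2=.6,minRadius=17,maxRadius=25))
print("well",tf(onplane(c,[[320,210]],.07)),"blk",tf(onplane(c,[(294,163),(348,163),(346,255),(294,254)],.06)))
print("long",tf(onplane(c,[(256,129),(387,128)],.114)),"short",tf(onplane(c,[(257,172),(284,170),(285,261),(262,262)],.106)))
L=[]
for n,xy,z,cl in (("cru",(.567,-.370),.19,np.pi/2),("mld",(.427,-.326),.19,-.132+np.pi/2)):
    over(xy,z,cl); c=cam("wrist"); pickle.dump(c,open(n+".pkl","wb")); L.append(c["color"][:330])
print(robot.get_clock())
cv2.imwrite("pics/w2.png",cv2.resize(np.hstack(L)[:,:,::-1],(800,206),interpolation=cv2.INTER_AREA))
E
```

```text
[ 14  78 115] [ 18  62 182] [ 32  34 226] [ 16  72 117]
[[[347.        23.        21.865057]
  [319.       210.        20.7495  ]
  [534.        26.        20.852692]
  [518.       153.        21.477346]
  [ 21.       287.        20.438965]]]
well [[0.22340365 0.39852539]] blk [[ 48.32009855  27.69283155]
 [ 48.35176486 -28.90826181]
 [-51.50028379 -28.53679772]
 [-50.40019733  29.26291411]]
long [[ 78.67399992  57.14549696]
 [ 79.57273791 -58.89449177]] short [[ 40.93063054  59.08792223]
 [ 42.77197304  33.89358333]
 [-45.24097307  34.86847107]
 [-46.28771599  57.59780167]]
32.1333
```

View pics/w2.png

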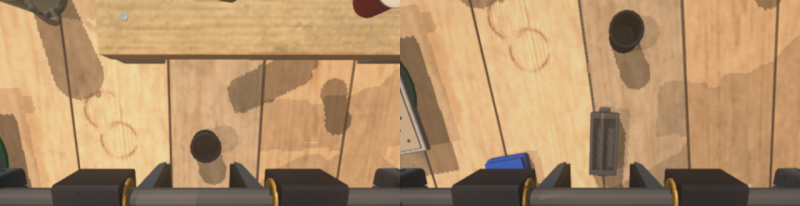

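The crucible is at about (206,146) in the left frame (closing across y is clear), and the mould at (605,142) in the right frame.

```bash
python3 - <<'E'
from h import *
import pickle
c=pickle.load(open("cru.pkl","rb")); V=c["color"].max(2)
b=blob(V<75,(290,190,370,275)); print(b.min(0),b.max(0)); 
cs=cv2.fitEllipse(b); print("ellipse",cs)
(p,r)=cv2.minEnclosingCircle((onplane(c,b,.046)*1000).astype(np.float32)); print("circle",p,r)
pts=onplane(c,b,.046); print("extents",pts.min(0),pts.max(0), pts.min(0)/2+pts.max(0)/2)
m=pickle.load(open("mld.pkl","rb")); g=m["color"].max(2)
x=cv2.morphologyEx((g<120).astype(np.uint8),cv2.MORPH_OPEN,np.ones((5,5)))
b=blob(x,(295,165,365,288)); print(b.min(0),b.max(0),rect(onplane(m,b,.03)))
cv2.imwrite("pics/cm.png",np.hstack([cv2.resize(a["color"][y:y+130,x:x+130,::-1],(400,400),interpolation=cv2.INTER_CUBIC) for a,x,y in((c,265,170),(m,270,165))]))
E
```

```text
[306 209] [352 259]
ellipse ((329.19390869140625, 235.46168518066406), (45.27587127685547, 48.42143249511719), 174.7446746826172)
circle (569.6669311523438, -375.8180236816406) 21.53491973876953
extents [ 0.54847083 -0.39537485] [ 0.59097779 -0.35692007] [ 0.56972431 -0.37614746]
[303 173] [358 282] (array([ 0.42929346, -0.33586572]), np.float64(-0.16587791797278406), (97.20621490478516, 47.56512451171875))
```

View pics/cm.png

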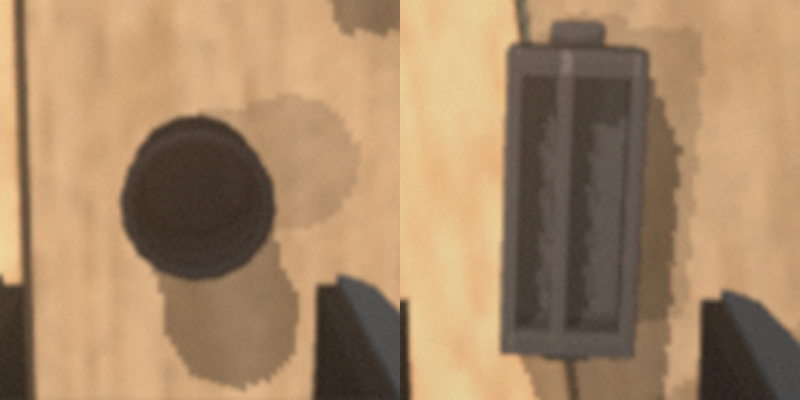

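```bash
python3 - <<'E'
from h import *
import pickle
c=pickle.load(open("cru.pkl","rb")); m=pickle.load(open("mld.pkl","rb"))
cr=onplane(c,[[329.3,236.3]],.046)[0]
P=onplane(m,np.array([(111,46),(250,50),(235,355),(102,352)])/3.077+[270,165],.03)
mc,my,d=rect(P); print(cr,mc,my,d,P.mean(0))
pick(mc,.018,my+np.pi/2,.16,40)
place(tab(0,-.162),.018,TY+np.pi/2,.16,.6,.2)
pick(cr,.030,np.pi/2,.16,15)
place(tab(0,0),.091,TY,.21,.62,.24)
over(tab(-.01,0),.3,TY+np.pi/2)
c=cam("wrist"); pickle.dump(c,open("v2.pkl","wb")); s=cam("scene")
cv2.imwrite("pics/v2.png",np.hstack([c["color"][60:330,120:520,::-1],cv2.resize(s["color"][200:335,200:400,::-1],(400,270))]))
E
```

```text
[ 0.56811384 -0.37635484] [ 0.42774554 -0.33138013] -0.16120952973992964 (88.77864074707031, 39.08473587036133) [ 0.42776119 -0.33157728]
picked gap mm 39.99585347467191 F 39.99076634645462 34.9
hit True [ 0.55080376 -0.15123615  0.01755377] expected z 0.018 gap 39.359607613109155
t 39.2167
picked gap mm 41.48994713295248 F 15.000003785826266 42.4583
hit True [0.54401081 0.01053003 0.09014944] expected z 0.091 gap 41.65324944953221
t 47.0583
```

View pics/v2.png

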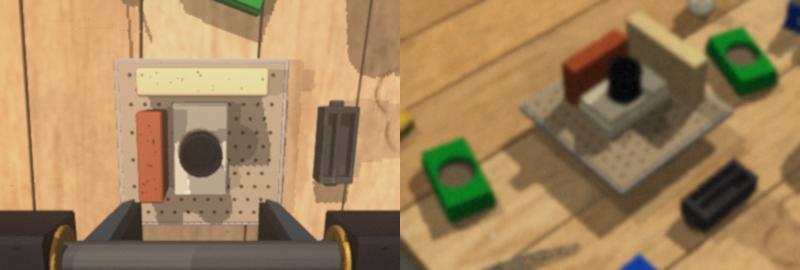

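Everything is in place: crucible at (202,153) in the well, bricks behind and left, mould upright at (336,144). One numeric check of the crucible rim and mould, then I hand in.

```bash
python3 - <<'E'
from h import *
import pickle
c=pickle.load(open("v2.pkl","rb")); 
def tf(p): d=np.asarray(p)-TC; return (np.c_[np.cos(TY)*d[:,0]+np.sin(TY)*d[:,1],-np.sin(TY)*d[:,0]+np.cos(TY)*d[:,1]]*1000).round(1)
b=blob(c["color"].max(2)<80,(295,175,350,250)); print(b.min(0),b.max(0))
q=tf(onplane(c,b,.107)); print("rim extents",q.min(0),q.max(0))
print("predicted rim px if seated centred",[proj(c,np.r_[tab(x,y),.107]).round(1).tolist() for x,y in((0,0),(.0215,0),(-.0215,0),(0,.0215),(0,-.0215))])
print("mould",tf(onplane(c,np.array([(319,107),(357,106),(353,184),(315,181)])+[120,60],.03)).mean(0),tf(onplane(c,np.array([(174,102),(227,102),(226,193),(174,194)])+[120,60],.06)))
cv2.imwrite("pics/v3.png",cv2.resize(c["color"][150:265,280:360,::-1],(417,600),interpolation=cv2.INTER_CUBIC))
E
```

```text
[300 192] [341 236]
rim extents [-19.9 -19.7] [22.4 19.5]
predicted rim px if seated centred [[[320.4, 215.6]], [[320.4, 192.9]], [[320.4, 237.6]], [[297.8, 215.6]], [[342.9, 215.6]]]
mould [-1.5000e-01 -1.5685e+02] [[ 49.1  27.7]
 [ 49.2 -27.8]
 [-49.3 -28.5]
 [-50.6  29.2]]
```

View pics/v3.png

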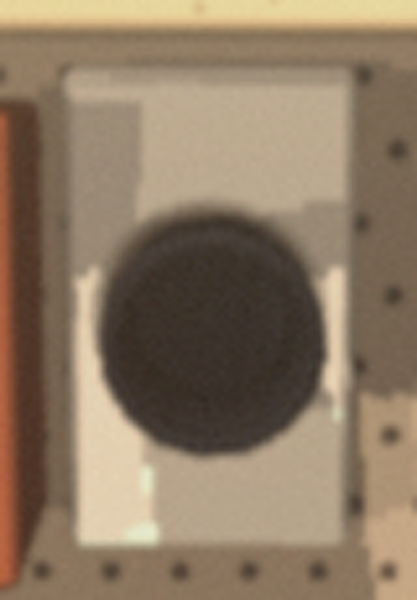

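The crucible rim matches the predicted position for a seated, centred cup to about 1 mm, and the mould and bricks are within tolerance. Handing in.

```bash
python3 -c "
from rig import job
print(job.hand_in())"
```

```text
the job is handed in; nothing more can be done
None
```

The hearth is set out as asked and handed in at about 49 s of the 134 s allowed; the last wrist-camera check put everything within tolerance, but `job.hand_in()` returned no verdict.

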